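# Charge a mill jar with grinding balls from a lipped scoop

## Robot

A 7-joint arm with a two-finger parallel gripper is mounted at the origin on the work surface. World frame = base frame: x ahead of the robot, y to its left, z up, the work surface at z = 0. Lengths are in m, angles in rad, forces in N, time in s.
With the tool pointing down it reaches from about 0.425 to 0.925 m from the base axis. Payload 6.8 kg.
Tool frame: the origin (TCP) lies at the very end of the fingers, on their centre line; the grasp point (between the pads) lies 19 mm behind it; z points along the fingers, y is the line along which they close (so a half turn about z gives the same grasp; the last joint's range is limited). The gripper opens to 85 mm and grips with 20 to 120 N. Pads are 22 mm wide; open, the fingers measure 114 mm over their backs; the gripper's body (76 mm by 85 mm) begins 54 mm behind the grasp point. The pads swing forward as they close: fully open they stand 13 mm farther back than shut.
Start: joints at [-1.247, 0.477, 0.022, 1.555, -0.011, 1.109, -0.083], TCP at [0.282, 0.613, 0.231] pointing down, gripper open.
Joint ranges: [-2.96, 2.96], [-0.34, 2.1], [-1.41, 1.46], [0.24, 2.44], [-1.37, 4.51], [0.17, 1.92], [-2.96, 2.96]. Speed limits (rad/s): [2.39, 2.39, 3.14, 3.14, 3.14, 3.14, 3.14].

## Interface

Orientations are given as a rotation vector (axis times angle).
In Python, from bench import monitor, optics, r gives the robot as it stands.
- The arm moves only by the shell command python3 -m crank 'ROWS' [OPENING] [FORCE]. ROWS is JSON, a list of rows, each a list of 2 entries, a list of its own where there are three numbers: the shift along the tool's x, y, z in cm, then the turn, a rotation vector about the tool's x, y, z in rad. A call has 1 to 5 rows; each row shifts and turns the commanded pose from where the row before left it, along the tool's axes as they then stand; what a row does not reach is not made up. A row lasts 1/10 s, in which the tool goes at most 50 mm and 8.59 degrees, less where a joint would pass 70% of its speed; a pose out of reach is approached as far as the arm can. A call is refused whole if a number of a shift passes 5 or a number of a turn 0.15, either way. A call with a gripper value outside its range is refused whole. OPENING is the finger opening in cm, from 0 to 8.54, set as the call begins (- or left out, the last holds). The fingers move at their own pace and stop on an object; FORCE is the grip in N (left out, the last holds). Time passes only in rows, so rows that do not move let the fingers close. It gives the time, the measured TCP pose, the force, the opening and the grip force at its end, in the units of the state.
- monitor.get_obs(): the state, without advancing time (a new reading comes with each control period).
- optics.grab_frame(name): name is "scene" or "top" or "wrist"; returns (picture, depth): 480x640x3 uint8, red, green, blue; 480x640 float32, m along the optical axis (not along the pixel's ray), 0 where there is no reading.
- optics.camera_model(name): a dict with "vertical_fov" (degrees; the focal length in pixels is half the picture's height over the tangent of half this angle, whatever the lens; pixels are square), "cx", "cy" (the principal point, pixels), "R" (3x3) and "t" (3): a world point X has camera coordinates R X + t; the wrist camera has in their place "hand_eye" (4x4, takes a point from camera to tool coordinates, whose origin is the TCP and whose axes are the flange's). Camera axes: x right, y down, z forward; pixel columns grow to the right and rows downward; lengths in m; the calibration is good to about 2 mm. A picture is of the moment at which its call begins: read the wrist's pose just before it. camera_model takes no time and is no camera call.
- r.hand_in(): hands the job in; it is judged then, once.
The state is a dict: "clock": time; "joints": joint angles; "qvel": joint speeds; "tau": joint torques, N m; "tcp_pos": TCP position; "orientation": TCP orientation; "contact_force": force on the tool from outside, world axes, zero at the start; "moment": the same for the moment, N m; "grip_width": finger opening in m; "gripper_force": force on a finger pad.
Only numpy, scipy, OpenCV 4.12 (cv2) and the standard library are available. Lean on these libraries where they do the work, as an engineer would, in place of code of your own. Each camera call takes 0.05 s, during which the arm holds its last target. There are 200 camera calls.

## Task

Charge the mill jar: pick up the scoop of porcelain grinding balls, carry it level to the open jar and rest the turned-down lip of its spout just inside the jar's mouth. Only then tip the scoop, keeping the lip in the mouth until all five balls have rolled in, and finally set the empty scoop down flat on the bench. Do not spill a ball on the bench, shove the jar about or disturb its lid and the clay pots.

Things in the scene. Friction and masses are not known exactly. Their poses are not given: they have to be found in the camera images.
- scoop: Aluminium scoop, 191 mm long, 70 mm wide, 0.22 kg empty, wooden handle above its pan. Origin: underside of the flat pan, on the centre line; x points to the spout (nose), y left, z up. Pan x = -80 to 20 mm, walls 2 mm thick, 38 to 42 mm high. Balls stay in within 15 degrees of level, hardly roll before 25 degrees nose down, and all roll out within about 2 s at 45 degrees.
- scoop_grip (a point): Centre of the scoop's handle (x = -17, z = 90 mm in its frame), nearly above its centre of mass: a wooden bar along the scoop's x, 94 mm long, 22 mm wide, 18 mm high, free on both sides. Two thin rods run from its front (x = 24 mm) down and out to the pan's walls, a strap from its rear down to the back wall.
- scoop_root (a point): Middle of the underside of the spout where it begins (x = 65, z = 12 mm in the scoop's frame). From the pan (x = 20 mm) to here the floor rises 12 mm (15 degrees) and narrows from 66 to 46 mm inside. From here to x = 102 mm the spout is level, 50 mm wide outside, 20 mm high: this part rests on a rim.
- scoop_lip (a point): Middle of the lower edge of the scoop's turned-down lip (x = 111, z = 1.5 mm in its frame). The lip starts at x = 102 mm, hangs 10.5 mm below the spout's underside and tapers from 46 to 40 mm wide.
- jar: Heavy white porcelain mill jar, loose, about 1.1 kg, round, 125 mm high, 110 mm across, with a shoulder from 88 to 104 mm height and a straight neck 86 to 88 mm across; open at the top, 9 mm thick bottom. Origin: centre of its underside, z up. It stands either nearer the scoop or on the far side of the clay bowl.
- jar_mouth (a point): Centre of the jar's mouth, in the plane of its flat rim, 125 mm above the bench. The opening is 72 mm across inside, the rim 7 mm wide.
- ball0: White porcelain grinding ball, 20 mm across, 15 g; origin at its centre. It starts in the scoop's pan.
- ball1: White porcelain grinding ball, 20 mm across, 15 g; origin at its centre. It starts in the scoop's pan.
- ball2: White porcelain grinding ball, 20 mm across, 15 g; origin at its centre. It starts in the scoop's pan.
- ball3: White porcelain grinding ball, 20 mm across, 15 g; origin at its centre. It starts in the scoop's pan.
- ball4: White porcelain grinding ball, 20 mm across, 15 g; origin at its centre. It starts in the scoop's pan.
- bowl: Raw clay bowl, 126 mm across the rim, 58 mm high, bystander; origin at the centre of its underside.
- jar_lid: The jar's white lid lying on the bench, a disc 86 mm across with a knob, 37 mm high in all, bystander; origin at the centre of its underside.
- vase_a: Raw clay vase, 150 mm high, 94 mm across, bystander beyond the jar; origin at the centre of its underside.
- vase_b: Raw clay vase, 128 mm high, 80 mm across, bystander beyond the scoop; origin at the centre of its underside.
- table: The wooden bench, top at z = 0 (its origin, 0.43 m ahead of the robot, lies on the top).
Things that resemble listed ones, but are neither listed nor needed, are in the scene too. What is shaped like the jar but orange, purple or turquoise is not meant.

How it is judged:
By the outcome, as a careful person would: the job done as asked, in the order asked, and still so for the second after the job is handed in, with the robot touching nothing.
It also fails if it takes over 67 s, if anything falls off the work surface, if the arm or the gripper's body presses on something with over 40 N, if the wrist force passes 120 N, or if a joint passes its speed limit or range.

## Working session

There is one attempt and no reset: what is moved stays moved. The work goes in short steps, Python scripts to look and compute and a shell command to move; the robot and the scene stay as the last step left them, time stands still between calls to the robot, and variables do not carry over. Pictures are saved under pics/ and viewed, at most 10 in all, crops included, and the job is handed in when it is done.

```bash
ls; mkdir -p pics
python3 - <<'E'
from bench import monitor, optics, r
import cv2,numpy as np
o=monitor.get_obs(); print({k:np.round(v,3).tolist() for k,v in o.items()})
for n in ("scene","top"):
    p,d=optics.grab_frame(n); np.savez(f"pics/{n}.npz",p=p,d=d); cv2.imwrite(f"pics/{n}.png",p[:,:,::-1])
    m=optics.camera_model(n); print(n,{k:np.round(v,3).tolist() for k,v in m.items()})
print(optics.camera_model("wrist"))
E
```

```text
pics
{'clock': 0.0, 'joints': [-1.247, 0.478, 0.022, 1.556, -0.011, 1.109, -0.083], 'qvel': [0.001, -0.002, -0.001, -0.002, -0.001, -0.0, 0.0], 'tau': [0.0, -59.646, 1.608, -28.12, 0.012, 0.009, 0.0], 'tcp_pos': [0.282, 0.613, 0.23], 'orientation': [-0.673, -3.068, 0.003], 'contact_force': [0.64, -0.113, 0.053], 'moment': [-0.022, 0.006, -0.015], 'gripper_force': 0.0, 'grip_width': 0.086}
scene {'vertical_fov': 50.214, 'cx': 315.469, 'cy': 242.179, 'R': [[-0.678, 0.735, 0.016], [0.478, 0.458, -0.75], [-0.558, -0.501, -0.662]], 't': [0.308, -0.2, 1.586]}
top {'vertical_fov': 48.832, 'cx': 328.53, 'cy': 235.138, 'R': [[0.027, -1.0, 0.007], [-0.991, -0.028, -0.132], [0.133, -0.003, -0.991]], 't': [0.024, 0.522, 1.22]}
{'vertical_fov': 59.46920314349543, 'cx': 321.10730863836966, 'cy': 235.94915183501595, 'hand_eye': array([[ 5.59975631e-05, -9.62690676e-01, -2.70604249e-01,
         6.93270713e-02],
       [ 9.99999962e-01,  1.26906649e-04, -2.44542675e-04,
         4.00899731e-04],
       [ 2.69760431e-04, -2.70604225e-01,  9.62690646e-01,
        -1.42600618e-01],
       [ 0.00000000e+00,  0.00000000e+00,  0.00000000e+00,
         1.00000000e+00]])}
```

View pics/top.png

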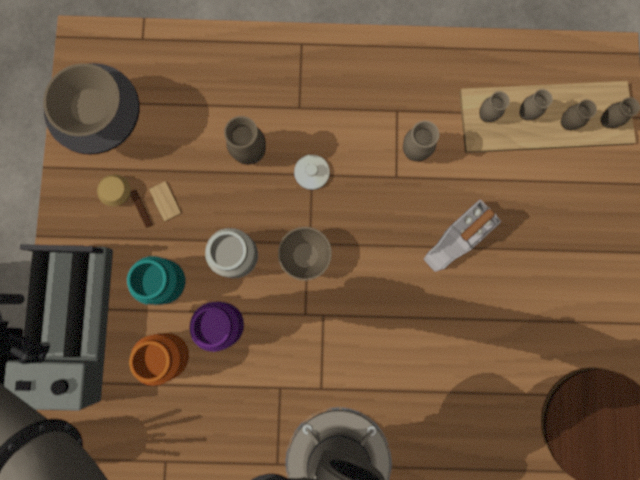

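View pics/scene.png

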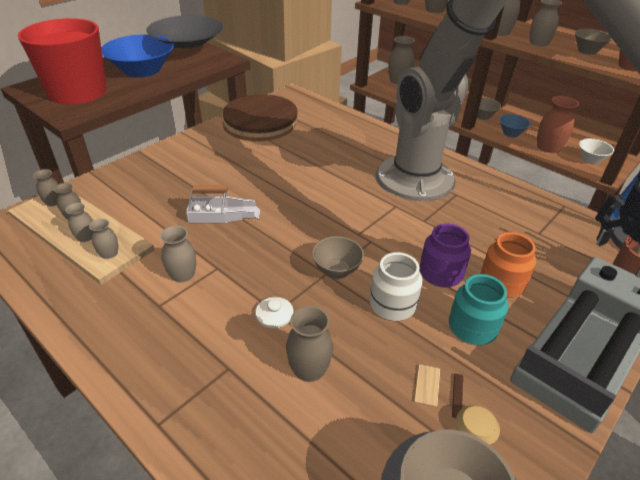

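The top view shows the scoop at about (463,236), its nose pointing down-left to (437,262). The jar-shaped things are white (231,253), teal (155,280), purple (216,326) and orange (158,358). The white one is the jar because the other three colours are excluded, and it stands beyond the bowl at (305,253). I'll confirm it in a crop and measure both.

```bash
cat > h.py <<'E'
import numpy as np,cv2
from bench import optics
def cloud(n,d):
    m=optics.camera_model(n); f=240/np.tan(np.radians(m["vertical_fov"]/2))
    v,u=np.mgrid[:480,:640]; P=np.stack([(u-m["cx"])/f*d,(v-m["cy"])/f*d,d],-1)
    return (P-np.array(m["t"]))@np.array(m["R"])   # R^T(P-t)
def circ(xy):
    A=np.c_[2*xy,np.ones(len(xy))]; s=np.linalg.lstsq(A,(xy**2).sum(1),rcond=None)[0]
    return s[:2],np.sqrt(s[2]+s[:2]@s[:2])
E
python3 - <<'E'
from h import *
C=[]
for n,boxes in (("top",[(185,205,95,95),(415,190,95,95)]),("scene",[(360,245,75,75),(180,175,90,60)])):
    z=np.load(f"pics/{n}.npz"); p,d=z["p"],z["d"]; X=cloud(n,d); X[d==0]=np.nan
    hsv=cv2.cvtColor(p,cv2.COLOR_RGB2HSV)
    x,y,w,h=boxes[0]; S=X[y:y+h,x:x+w].reshape(-1,3); 
    top=S[(S[:,2]>.118)&(S[:,2]<.132)]; c,rr=circ(top[:,:2]); print(n,"rim n",len(top),"z",np.median(top[:,2]).round(4),"c",c.round(4),"r",rr.round(4),"minmax",top.min(0).round(3),top.max(0).round(3), (top.min(0)+top.max(0))/2)
    x,y,w,h=boxes[1]; S=X[y:y+h,x:x+w].reshape(-1,3); 
    k=S[(S[:,2]>.08)&(S[:,2]<.115)]; c=k.mean(0); e=np.linalg.svd(k[:,:2]-c[:2])[2][0]; t=(k[:,:2]-c[:2])@e
    print(n,"handle n",len(k),c.round(4),"dir",e.round(3),np.degrees(np.arctan2(e[1],e[0])).round(1),"ext",t.min().round(3),t.max().round(3),"zmax",np.percentile(k[:,2],90).round(3))
    a=S[(S[:,2]>.008)&(S[:,2]<.06)]; c=a.mean(0); e=np.linalg.svd(a[:,:2]-c[:2])[2][0]; t=(a[:,:2]-c[:2])@e
    print(n,"body",len(a),c.round(4),np.degrees(np.arctan2(e[1],e[0])).round(1),t.min().round(3),t.max().round(3))
    for b in boxes:
        x,y,w,h=b; C.append(cv2.resize(p[y:y+h,x:x+w,::-1],(400,300 ),interpolation=cv2.INTER_CUBIC) if n=="scene" else cv2.resize(p[y:y+h,x:x+w,::-1],(300,300),interpolation=cv2.INTER_CUBIC))
    # others: bowl, lid, vases, table check
    if n=="top":
        for nm,(u,v) in dict(bowl=(305,253),lid=(312,172),va=(243,135),vb=(422,140),teal=(155,280),purple=(216,326)).items():
            S=X[v-32:v+32,u-32:u+32].reshape(-1,3); S=S[S[:,2]>.02]; print(nm,S[:,:2].min(0).round(3),S[:,:2].max(0).round(3),np.nanmax(S[:,2]).round(3))
im=np.vstack([np.hstack([C[0],np.zeros((300,100,3),np.uint8),C[1],np.zeros((300,100,3),np.uint8)]),np.hstack(C[2:])])
cv2.imwrite("pics/crop1.png",im)
E
```

```text
top rim n 388 z 0.1244 c [0.4693 0.2608] r 0.0397 minmax [0.426 0.218 0.118] [0.513 0.304 0.131] [0.46963574 0.26105286 0.12429845]
top handle n 406 [ 0.5461 -0.2977  0.0972] dir [-0.698  0.716] 134.3 ext -0.049 0.046 zmax 0.101
top body 1081 [ 0.5194 -0.2699  0.0215] 134.7 -0.124 0.088
bowl [0.412 0.031] [0.536 0.155] 0.063
lid [0.654 0.067] [0.697 0.117] 0.044
va [0.684 0.193] [0.768 0.285] 0.156
vb [ 0.706 -0.21 ] [ 0.777 -0.133] 0.133
teal [0.346 0.376] [0.456 0.482] 0.131
purple [0.229 0.232] [0.357 0.367] 0.132
scene rim n 394 z 0.1239 c [0.473  0.2606] r 0.0396 minmax [0.427 0.217 0.118] [0.516 0.304 0.129] [0.47187395 0.26051615 0.12339843]
scene handle n 287 [ 0.5535 -0.2953  0.0952] dir [-0.793  0.609] 142.5 ext -0.069 0.047 zmax 0.101
scene body 1405 [ 0.5341 -0.2832  0.0239] -45.8 -0.102 0.089
```

View pics/crop1.png

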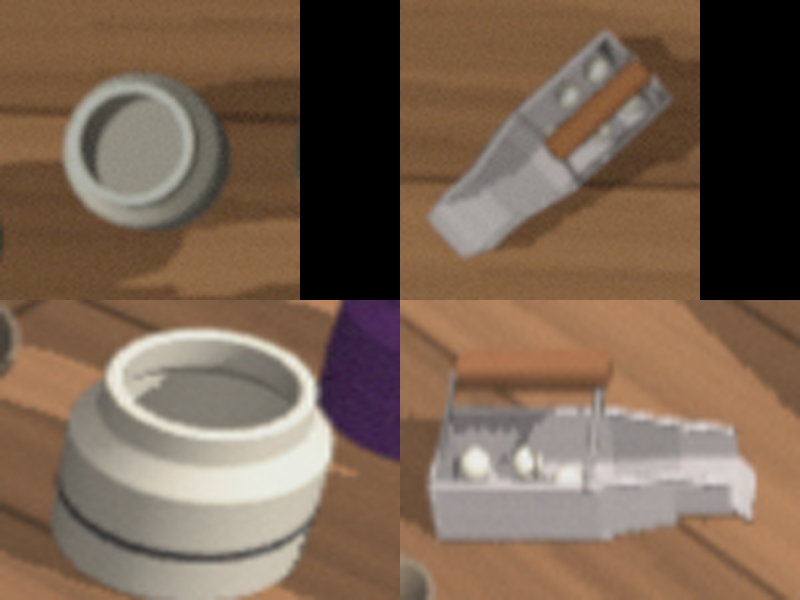

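The crops confirm the white jar, with an open, empty mouth at about (0.471, 0.261), rim z 0.124 and outer radius 43 mm. They also show the scoop: handle centre (0.546, -0.298), z 0.09 and heading about 134.5°. Its nose is at (0.457, -0.207), 128 mm from the grip, which fits. I'll move over the scoop first.

```bash
python3 -m crank '[[[-3,-2.53,0],[0,0,0]],[[-3,-2.53,0],[0,0,0]],[[-3,-2.53,0],[0,0,0]],[[-3,-2.53,0],[0,0,0]],[[-3,-2.53,0],[0,0,0]]]' 8.5 30
python3 -c "
from bench import monitor;print(monitor.get_obs()['joints'])"
python3 -m crank '[[[-3,-2.53,0],[0,0,0]],[[-3,-2.53,0],[0,0,0]],[[-3,-2.53,0],[0,0,0]],[[-3,-2.53,0],[0,0,0]],[[-3,-2.53,0],[0,0,0]]]'
python3 -m crank '[[[-3,-2.53,0],[0,0,0]],[[-3,-2.53,0],[0,0,0]],[[-3,-2.53,0],[0,0,0]]]'
python3 -c "
from bench import monitor;print(monitor.get_obs()['joints'])"
```

```text
clock: 0.6
tcp_pos: [0.3661, 0.4336, 0.2309]
orientation: [-0.673, -3.068, 0.001]
contact_force: [0.4, -0.5, 0.2]
grip_width: 0.0846
gripper_force: 0.0
[-1.03039624  0.3009497   0.06266019  1.82090329 -0.02170741  1.02105831
  0.17987499]
clock: 1.1
tcp_pos: [0.4493, 0.2561, 0.2311]
orientation: [-0.673, -3.068, 0.0]
contact_force: [0.4, 1.3, 1.0]
grip_width: 0.0849
gripper_force: 0.0
clock: 1.4
tcp_pos: [0.4993, 0.1495, 0.2311]
orientation: [-0.673, -3.068, 0.0]
contact_force: [0.7, 0.4, 0.1]
grip_width: 0.085
gripper_force: 0.0
[-0.60770631  0.22371934  0.23054165  1.93331654 -0.06071988  0.9914789
  0.78960979]
```

```bash
python3 -m crank '[[[-2.08,-3.52,0],[0,0,0]],[[-2.08,-3.52,0],[0,0,0]],[[-2.08,-3.52,0],[0,0,0]],[[-2.08,-3.52,0],[0,0,0]],[[-2.08,-3.52,0],[0,0,0]]]'
python3 -c "
from bench import monitor;print(monitor.get_obs()['joints'])"
python3 -m crank '[[[-2.08,-3.52,0],[0,0,0]],[[-2.08,-3.52,0],[0,0,0]],[[-2.08,-3.52,0],[0,0,0]],[[-2.08,-3.52,0],[0,0,0]],[[-2.08,-3.52,0],[0,0,0]]]'
python3 -m crank '[[[-2.08,-3.52,0],[0,0,0]],[[0,0,0],[0,0,0.12]],[[0,0,0],[0,0,0.12]],[[0,0,0],[0,0,0.12]],[[0,0,0],[0,0,0]]]'
python3 - <<'E'
from h import *
from bench import monitor
from scipy.spatial.transform import Rotation as Ro
o=monitor.get_obs(); print(o['joints'],o['tcp_pos'],o['orientation'])
p,d=optics.grab_frame("wrist"); cv2.imwrite("pics/w1.png",p[:,:,::-1]); np.savez("pics/w1.npz",p=p,d=d,tp=o['tcp_pos'],ro=o['orientation'])
m=optics.camera_model("wrist"); f=240/np.tan(np.radians(m["vertical_fov"]/2)); v,u=np.mgrid[:480,:640]
P=np.stack([(u-m["cx"])/f*d,(v-m["cy"])/f*d,d],-1); H=m["hand_eye"]; T=P@H[:3,:3].T+H[:3,3]
X=T@Ro.from_rotvec(o['orientation']).as_matrix().T+o['tcp_pos']
g=(X[...,2]>.085)&(X[...,2]<.11)&(d>0); 
k=X[g]; k=k[np.hypot(k[:,0]-.546,k[:,1]+.298)<.08]
c=np.array(cv2.minAreaRect(k[:,:2].astype(np.float32)*1000)[0]); e=np.linalg.svd(k[:,:2]-k[:,:2].mean(0))[2][0]
print(len(k),k.mean(0),cv2.minAreaRect(k[:,:2].astype(np.float32)*1000),np.degrees(np.arctan2(e[1],e[0])),np.percentile(k[:,2],[5,50,95]))
t=Ro.from_rotvec(o['orientation']).as_matrix(); print("tool x ang",np.degrees(np.arctan2(t[1,0],t[0,0])))
E
```

```text
clock: 1.9
tcp_pos: [0.5195, -0.0538, 0.2311]
orientation: [-0.673, -3.068, -0.0]
contact_force: [-0.2, 0.9, 0.3]
grip_width: 0.0851
gripper_force: 0.0
[-0.3170584   0.22936912  0.35396604  1.93736728 -0.09450863  0.9910472
  1.21943933]
clock: 2.4
tcp_pos: [0.5404, -0.257, 0.231]
orientation: [-0.672, -3.068, -0.0]
contact_force: [0.6, 0.0, -0.1]
grip_width: 0.085
gripper_force: 0.0
clock: 2.9
tcp_pos: [0.5445, -0.2961, 0.2307]
orientation: [-1.213, -2.897, 0.0]
contact_force: [-0.0, 0.1, -0.6]
grip_width: 0.0849
gripper_force: 0.0
[ 0.00650468  0.42194663  0.52629858  1.72129321 -0.23714381  1.06327238
  1.38892309] [ 0.5445197  -0.2961349   0.23073401] [-1.21267689e+00 -2.89691736e+00  4.93269969e-04]
4175 [ 0.54559351 -0.29804026  0.09789933] ((547.6500244140625, -299.652587890625), (23.308189392089844, 93.16987609863281), 42.97135925292969) -46.368363658662254 [0.09409483 0.09833396 0.09985267]
tool x ang 134.57069230184268
```

View pics/w1.png

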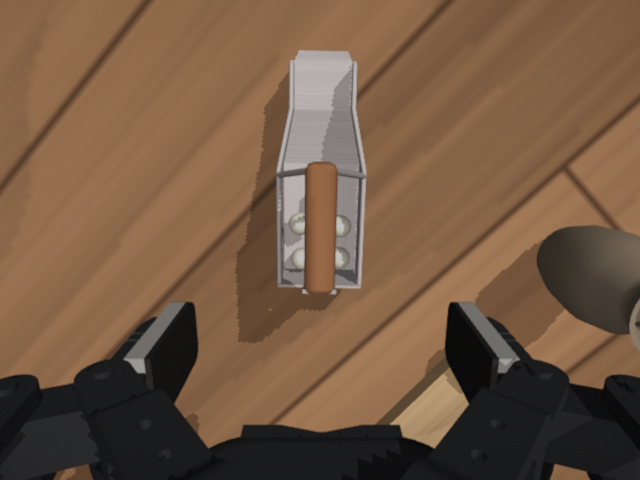

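The wrist picture shows the scoop with its nose up at (323,55), the handle from (321,165) to (320,290) centred between the fingers, and four of the balls visible beside the handle. The heading is 133.6° and the handle centre (0.547, -0.299). I'll correct for that, descend and grip.

```bash
python3 -m crank '[[[-0.38,-0.03,2],[0,0,0.017]],[[0,0,4],[0,0,0]],[[0,0,4],[0,0,0]],[[0,0,3],[0,0,0]],[[0,0,2],[0,0,0]]]' 8.5
python3 -m crank '[[[0,0,1],[0,0,0]],[[0,0,0],[0,0,0]]]'
python3 -m crank '[[[0,0,0],[0,0,0]],[[0,0,0],[0,0,0]],[[0,0,0],[0,0,0]],[[0,0,0],[0,0,0]],[[0,0,0],[0,0,0]]]' 0 60
python3 -m crank '[[[0,0,0],[0,0,0]],[[0,0,0],[0,0,0]],[[0,0,0],[0,0,0]],[[0,0,0],[0,0,0]],[[0,0,0],[0,0,0]]]' 0 90
```

```text
clock: 3.45
tcp_pos: [0.5461, -0.2982, 0.0786]
orientation: [-1.229, -2.888, -0.0]
contact_force: [-0.1, 0.0, -0.9]
grip_width: 0.0849
gripper_force: 0.0
clock: 3.65
tcp_pos: [0.5465, -0.2987, 0.0701]
orientation: [-1.233, -2.887, -0.0]
contact_force: [0.4, 0.1, 0.9]
grip_width: 0.0851
gripper_force: 0.0
clock: 4.15
tcp_pos: [0.5474, -0.2996, 0.072]
orientation: [1.236, 2.887, -0.0]
contact_force: [-2.0, -0.1, 3.4]
grip_width: 0.0209
gripper_force: 59.4
clock: 4.65
tcp_pos: [0.5473, -0.2996, 0.0721]
orientation: [1.236, 2.887, 0.0]
contact_force: [-2.7, 0.0, 6.0]
grip_width: 0.0209
gripper_force: 88.0
```

```bash
python3 -m crank '[[[0,0,-0.3],[0,0,0]],[[0,0,-0.7],[0,0,0]],[[0,0,-1],[0,0,0]],[[0,0,-1.5],[0,0,0]],[[0,0,-2],[0,0,0]]]'
python3 -m crank '[[[0,0,-2],[0,0,0]],[[0,0,-2],[0,0,0]],[[0,0,-2],[0,0,0]],[[0,0,-1.5],[0,0,0]],[[0,0,-1],[0,0,0]]]'
python3 -m crank '[[[0,0,-0.7],[0,0,0]],[[0,0,-0.3],[0,0,0]],[[0,0,0],[0,0,0]],[[0,0,0],[0,0,0]]]'
python3 - <<'E'
from h import *
from bench import monitor
o=monitor.get_obs(); print(o['joints'],o['tcp_pos'],o['grip_width'])
p,d=optics.grab_frame("scene"); X=cloud("scene",d)
y,x=130,180; cv2.imwrite("pics/s2.png",cv2.resize(p[60:240,140:380,::-1],(800,600),interpolation=cv2.INTER_CUBIC))
pw,_=optics.grab_frame("wrist"); cv2.imwrite("pics/w2.png",pw[:,:,::-1])
E
```

```text
clock: 5.15
tcp_pos: [0.5468, -0.2989, 0.1271]
orientation: [-1.236, -2.887, 0.0]
contact_force: [-0.8, -0.1, -3.0]
grip_width: 0.0204
gripper_force: 88.2
clock: 5.65
tcp_pos: [0.5476, -0.2995, 0.2133]
orientation: [1.236, 2.886, 0.0]
contact_force: [0.2, -0.5, -3.6]
grip_width: 0.0206
gripper_force: 88.2
clock: 6.05
tcp_pos: [0.5469, -0.2989, 0.2205]
orientation: [-1.235, -2.887, 0.0]
contact_force: [0.3, 0.4, -3.3]
grip_width: 0.0205
gripper_force: 88.2
[ 0.01069181  0.43934975  0.5279657   1.72348088 -0.24974047  1.04762961
  1.38545556] [ 0.54687893 -0.29890095  0.2204924 ] 0.02052954230696496
```

View pics/s2.png

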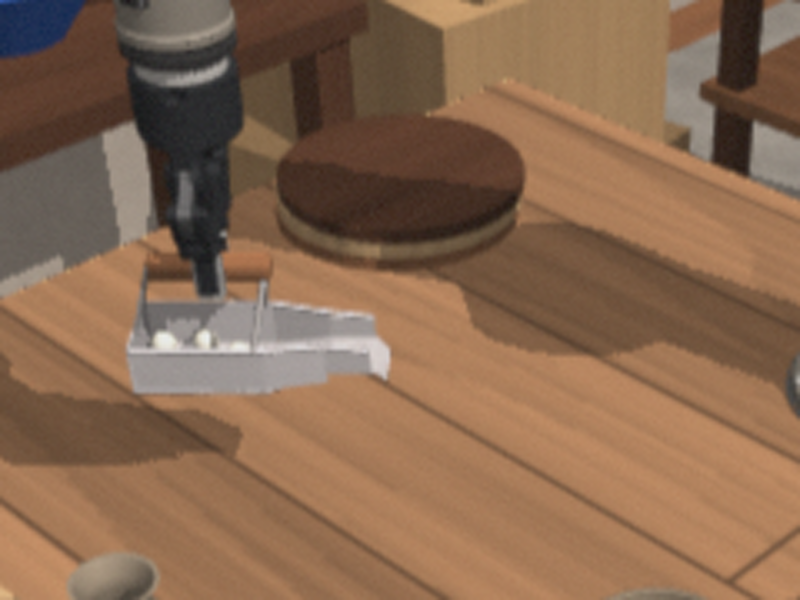

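View pics/w2.png

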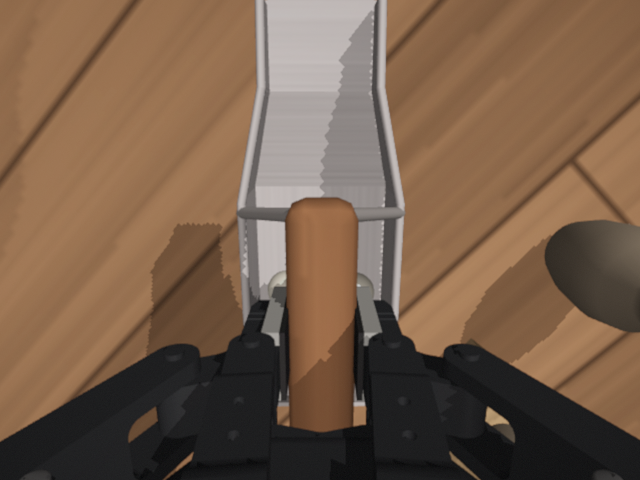

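The scoop hangs level in the gripper, its bar between the pads, and the balls are still in. I'll measure how it sits in the tool, and fit the arm's kinematics so I can check the tilt is reachable.

```bash
cat > kin.py <<'E'
import numpy as np, itertools
from scipy.optimize import least_squares
from scipy.spatial.transform import Rotation as Ro
D=[([-1.247,.478,.022,1.556,-.011,1.109,-.083],[.282,.613,.2305],[-.673,-3.068,.003]),
([-1.03039624,.3009497,.06266019,1.82090329,-.02170741,1.02105831,.17987499],[.3661,.4336,.2309],[-.673,-3.068,.001]),
([-.60770631,.22371934,.23054165,1.93331654,-.06071988,.9914789,.78960979],[.4993,.1495,.2311],[-.673,-3.068,0]),
([-.3170584,.22936912,.35396604,1.93736728,-.09450863,.9910472,1.21943933],[.5195,-.0538,.2311],[-.673,-3.068,0]),
([.00650468,.42194663,.52629858,1.72129321,-.23714381,1.06327238,1.38892309],[.54452,-.29613,.23073],[-1.21268,-2.89692,0]),
([.01069181,.43934975,.5279657,1.72348088,-.24974047,1.04762961,1.38545556],[.54688,-.2989,.2205],[-1.235,-2.887,0])]
def fk(p,s,q):
    h,L1,L2,L3,a,b,c,t,w=p; q=np.asarray(q)*s
    Z=lambda x:Ro.from_euler('z',x).as_matrix(); Y=lambda x:Ro.from_euler('y',x).as_matrix()
    R=Z(q[0]+c)@Y(q[1])@Z(q[2]); x=np.array([0,0,h])+R@[a,0,L1]
    R=R@Y(q[3])@Z(q[4]); x=x+R@[b,0,L2]; R=R@Y(q[5])@Z(q[6]+t); return x+R@[w,0,L3] if 0 else x+R@np.array([0,0,L3]),R
def res(p,s):
    return np.concatenate([np.r_[(fk(p,s,q)[0]-x),.3*(fk(p,s,q)[1]@Ro.from_rotvec(o).as_matrix().T-np.eye(3)).ravel()] for q,x,o in D])
def fit():
    best=None
    for s1,s3,s5,s7 in itertools.product([1,-1],repeat=4):
        s=np.array([s1,1,s3,1,s5,1,s7])
        for c in (0,1.5,3,-1.5):
            for t in (0,1.57,3.14,-1.57):
                f=least_squares(res,[.36,.42,.4,.3,0,0,c,t,0],args=(s,),max_nfev=40)
                if best is None or f.cost<best[0]: best=(f.cost,f.x,s)
    return best
if __name__=="__main__":
    b=fit(); print(b[0],b[1].round(4).tolist(),b[2]); print(np.abs(res(b[1],b[2])).max()); np.savez("kin.npz",p=b[1],s=b[2])
E
python3 kin.py
cat > wr.py <<'E'
from h import *
from bench import monitor
from scipy.spatial.transform import Rotation as Ro
def wrist():
    o=monitor.get_obs(); p,d=optics.grab_frame("wrist"); m=optics.camera_model("wrist"); f=240/np.tan(np.radians(m["vertical_fov"]/2)); v,u=np.mgrid[:480,:640]
    P=np.stack([(u-m["cx"])/f*d,(v-m["cy"])/f*d,d],-1); H=m["hand_eye"]; T=P@H[:3,:3].T+H[:3,3]
    R=Ro.from_rotvec(o['orientation']).as_matrix(); return o,p,d,T,T@R.T+o['tcp_pos']
E
python3 - <<'E'
from wr import *
o,p,d,T,X=wrist()
b=T[215:280,300:340].reshape(-1,3); print("bar top z tool",np.median(b[:,2]),"slope",np.polyfit(b[:,0],b[:,2],1))
col=T[150:230,315:328]; 
bar=T[(abs(T[...,2]-np.median(b[:,2]))<.012)&(d>0)]; bar=bar[(abs(bar[:,1])<.02)]; print("bar x max",np.percentile(bar[:,0],[99,99.9]),"y",np.percentile(bar[:,1],[2,98]))
fl=T[10:80,285:350].reshape(-1,3); fl=fl[(fl[:,2]>.02)]; A=np.c_[fl[:,:2],np.ones(len(fl))]; print("spout floor plane z=ax+by+c",np.linalg.lstsq(A,fl[:,2],rcond=None)[0],"med",np.median(fl,0))
for r_ in (20,50): print("walls y at row",r_,T[r_,[262,383]].round(4).tolist())
E
```

```text
8.613918306751401e-05 [-17.4914, 0.5388, 0.3732, -17.2638, -0.0043, -0.1647, -0.1057, 1.4652, 0.0] [-1  1 -1  1 -1  1 -1]
0.00626539620244998
bar top z tool -0.026915403411862847 slope [-0.29918739 -0.0171403 ]
bar x max [0.04585751 0.04631025] y [-0.01471523  0.01478212]
spout floor plane z=ax+by+c [0.00023127 0.00767131 0.05797811] med [ 0.10044324 -0.00179034  0.05798266]
walls y at row 20 [[0.1059, -0.0229, 0.0369], [0.1062, 0.0242, 0.0381]]
walls y at row 50 [[0.095, -0.0232, 0.0359], [0.0952, 0.0245, 0.0373]]
```

```bash
python3 -m crank '[[[0.28,0.29,0],[0,0,0]],[[0.56,0.58,0],[0,0,0]],[[0.84,0.87,0],[0,0,0]],[[1.12,1.16,0],[0,0,0]],[[1.4,1.456,0],[0,0,0]]]'
python3 -m crank '[[[1.4,1.456,0],[0,0,0]],[[1.4,1.456,0],[0,0,0]],[[1.4,1.456,0],[0,0,0]],[[1.4,1.456,0],[0,0,0]],[[1.4,1.456,0],[0,0,0]]]'
python3 -c "
from bench import monitor;o=monitor.get_obs();print([o[k].tolist() for k in ('joints','tcp_pos','orientation')])"
python3 -m crank '[[[1.4,1.456,0],[0,0,0]],[[1.4,1.456,0],[0,0,0]],[[1.4,1.456,0],[0,0,0]],[[1.4,1.456,0],[0,0,0]],[[1.4,1.456,0],[0,0,0]]]'
python3 -m crank '[[[1.4,1.456,0],[0,0,0]],[[1.4,1.456,0],[0,0,0]],[[1.4,1.456,0],[0,0,0]],[[1.4,1.456,0],[0,0,0]],[[1.4,1.456,0],[0,0,0]]]'
python3 -m crank '[[[1.4,1.456,0],[0,0,0]],[[1.12,1.16,0],[0,0,0]],[[0.84,0.87,0],[0,0,0]],[[0.56,0.58,0],[0,0,0]],[[0.28,0.29,0],[0,0,0]]]'
python3 -m crank '[[[0,0,0],[0,0,0]],[[0,0,0],[0,0,0]]]'
python3 - <<'E'
from wr import *
o,p,d,T,X=wrist(); print([np.asarray(o[k]).tolist() for k in ('joints','tcp_pos','orientation')])
cv2.imwrite("pics/w3.png",p[:,:,::-1]); np.savez("pics/w3.npz",p=p,d=d,T=T,X=X)
g=(X[...,2]>.117)&(X[...,2]<.135)&(d>0)&(np.hypot(X[...,0]-.471,X[...,1]-.261)<.06); k=X[g]
hs=cv2.cvtColor(p,cv2.COLOR_RGB2HSV)[g]
c,rr=circ(k[:,:2]); print("rim",len(k),c,rr,np.median(k[:,2]),k.min(0),k.max(0))
E
```

```text
clock: 6.7
tcp_pos: [0.5498, -0.2373, 0.2213]
orientation: [-1.236, -2.888, -0.0]
contact_force: [0.8, 0.4, -3.0]
grip_width: 0.0203
gripper_force: 88.2
clock: 7.2
tcp_pos: [0.554, -0.1352, 0.2214]
orientation: [-1.234, -2.889, -0.001]
contact_force: [0.3, -0.7, -3.5]
grip_width: 0.0207
gripper_force: 88.2
[[-0.2672051313431425, 0.3393161687824855, 0.5017942822434316, 1.848168338209795, -0.1920432775932567, 1.0018140480806637, 1.0781408384508846], [0.5540066252012936, -0.13523346512288498, 0.22136416673246953], [-1.2338326515014026, -2.8889696110596517, -0.0010759894934836288]]
clock: 7.7
tcp_pos: [0.558, -0.0344, 0.2214]
orientation: [-1.234, -2.889, -0.001]
contact_force: [0.4, 0.3, -3.2]
grip_width: 0.021
gripper_force: 88.2
clock: 8.2
tcp_pos: [0.5621, 0.0664, 0.2214]
orientation: [-1.234, -2.889, -0.001]
contact_force: [0.2, 0.8, -3.4]
grip_width: 0.0202
gripper_force: 88.2
clock: 8.7
tcp_pos: [0.5652, 0.1251, 0.2213]
orientation: [-1.235, -2.889, 0.0]
contact_force: [0.2, -0.2, -4.3]
grip_width: 0.0206
gripper_force: 88.2
clock: 8.9
tcp_pos: [0.5654, 0.1234, 0.2213]
orientation: [1.238, 2.887, -0.001]
contact_force: [0.1, -0.4, -3.5]
grip_width: 0.0204
gripper_force: 88.2
[[-0.6489920865727004, 0.34425425953182287, 0.41319152876766374, 1.8245168818142878, -0.16058353222664787, 1.0058018985692019, 0.5896855371844315], [0.5653642779874559, 0.12342860444540137, 0.2213005128971609], [1.2378493078549566, 2.8872287507985175, -0.0007033497906986838]]
rim 239 [0.50676039 0.243025  ] 0.004387890000394809 0.12413256459199941 [0.50223427 0.23595326 0.11701154] [0.5121882  0.25054569 0.126764  ]
```

View pics/w3.png

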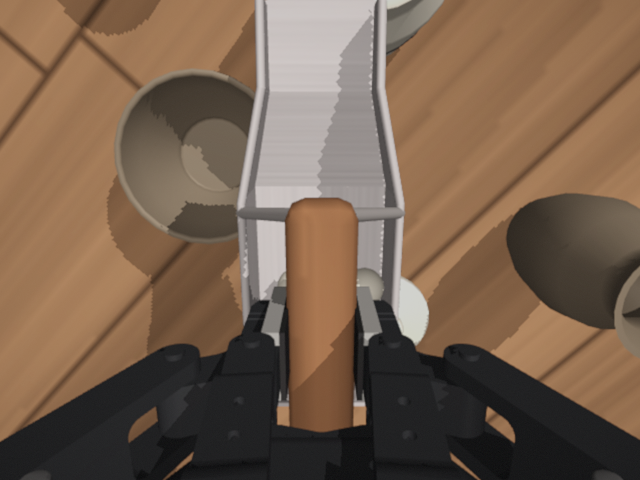

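The wrist view shows the spout just short of the jar (rim edge near (410,15)), clear of the bowl at (195,155). I'll hover over the mouth, check the lip against the rim in the fixed cameras, and refit the kinematics.

```bash
python3 -m crank '[[[0.3,0.3,0],[0,0,0]],[[0.65,0.65,0],[0,0,0]],[[0.75,0.8,0],[0,0,0]],[[0.55,0.54,0],[0,0,0]],[[0.3,0.3,0],[0,0,0]]]'
python3 -m crank '[[[0,0,0],[0,0,0]],[[0,0,0],[0,0,0]]]'
python3 - <<'E'
from h import *
from bench import monitor
o=monitor.get_obs(); print([np.asarray(o[k]).round(4).tolist() for k in ('joints','tcp_pos','orientation')])
C=[]
for n,(x,y,w,h) in (("top",(190,190,120,120)),("scene",(330,170,160,160))):
    p,d=optics.grab_frame(n); X=cloud(n,d); np.savez(f"pics/{n}3.npz",p=p,d=d)
    C.append(cv2.resize(p[y:y+h,x:x+w,::-1],(400,400),interpolation=cv2.INTER_CUBIC))
    S=X[y:y+h,x:x+w].reshape(-1,3); S=S[d[y:y+h,x:x+w].ravel()>0]
    a=np.radians(133.67); e=np.array([np.cos(a),np.sin(a)]); l=np.array([e[1],-e[0]])  # l = tool y
    L=S[(S[:,2]>.145)&(S[:,2]<.19)]; L=L[np.hypot(L[:,0]-.479,L[:,1]-.252)<.05]; s=(L[:,:2]-[.471,.2607])@e; t=(L[:,:2]-[.471,.2607])@l
    fr=L[s>-.04]; tt=t[s>-.04]; print(n,"nose s max",np.percentile(s,[95,98,99.5]).round(4),"y ext",np.percentile(tt,[1,99]).round(4),"z",np.percentile(fr[:,2],[5,50]).round(4))
cv2.imwrite("pics/c3.png",np.hstack(C))
E
cat > kfit.py <<'E'
from kin import *
D+= [([-.2672051,.3393162,.5017943,1.8481683,-.1920433,1.0018140,1.0781408],[.5540066,-.1352335,.2213642],[-1.2338327,-2.8889696,-.001]),
([-.648992,.3442543,.4131915,1.8245169,-.1605835,1.0058019,.5896855],[.5653643,.1234286,.2213],[1.2378493,2.8872288,-.0007])]
s=np.array([-1,1,-1,1,-1,1,-1]); 
for L3 in (.2,.3,.4):
    f=least_squares(lambda p:res(np.r_[p[:3],L3,p[3:],0],s),[.36,.42,.4,0,0,0,1.57]); print(L3,f.cost,f.x.round(4),np.abs(f.fun).max())
    np.savez(f"kin{L3}.npz",p=np.r_[f.x[:3],L3,f.x[3:],0],s=s)
E
python3 kfit.py
```

```text
clock: 9.45
tcp_pos: [0.5663, 0.1626, 0.2212]
orientation: [-1.233, -2.889, -0.001]
contact_force: [-0.3, -0.3, -3.7]
grip_width: 0.0208
gripper_force: 88.2
clock: 9.65
tcp_pos: [0.5664, 0.1606, 0.2212]
orientation: [1.236, 2.888, -0.001]
contact_force: [0.5, -0.4, -3.6]
grip_width: 0.0206
gripper_force: 88.2
[[-0.6947, 0.3606, 0.4006, 1.8004, -0.1625, 1.0132, 0.5312], [0.5664, 0.1606, 0.2212], [1.236, 2.8882, -0.0006]]
0.2 0.00015263534736323554 [ 0.0158  0.5706  0.422  -0.0122 -0.1061 -0.1067  1.4642] 0.009466706484938414
0.3 0.0001533815108550374 [ 0.1167  0.5707  0.4225 -0.0122 -0.1053 -0.1067  1.4643] 0.009493723672912735
0.4 0.00015414451799724213 [ 0.2176  0.5707  0.4231 -0.0122 -0.1045 -0.1066  1.4643] 0.009520740193717847Traceback (most recent call last):
  File "<stdin>", line 11, in <module>
    return _quantile_unchecked(
        a, q, axis, out, overwrite_input, method, keepdims, weights)
    return _ureduce(a,
                    func=_quantile_ureduce_func,
    ...<5 lines>...
                    overwrite_input=overwrite_input,
                    method=method)
    r = func(a, **kwargs)
    result = _quantile(arr,
                       quantiles=q,
    ...<2 lines>...
                       out=out,
                       weights=wgt)
    slices_having_nans = np.isnan(arr[-1, ...])
                                  ~~~^^^^^^^^^
IndexError: index -1 is out of bounds for axis 0 with size 0
```

Run:
```python
from h import *
z=np.load("pics/top3.npz"); pt=z["p"]
p,d=optics.grab_frame("scene"); np.savez("pics/scene3.npz",p=p,d=d); X=cloud("scene",d)
x,y,w,h=320,160,160,160
S=X[y:y+h,x:x+w].reshape(-1,3); S=S[d[y:y+h,x:x+w].ravel()>0]
a=np.radians(133.67); e=np.array([np.cos(a),np.sin(a)]); l=np.array([e[1],-e[0]])
L=S[(S[:,2]>.14)&(S[:,2]<.2)]; s=(L[:,:2]-[.471,.2607])@e; t=(L[:,:2]-[.471,.2607])@l
k=(abs(t)<.04)&(s>-.06)&(s<.05); print(k.sum(),"s",np.percentile(s[k],[50,90,95,98,99.5]).round(4)); k2=k&(s>-.035); print("y ext",np.percentile(t[k2],[1,5,95,99]).round(4),"z",np.percentile(L[k2,2],[2,10,50,90]).round(4))
C=[cv2.resize(pt[190:310,190:310,::-1],(380,380),interpolation=cv2.INTER_CUBIC),cv2.resize(p[190:310,345:465,::-1],(380,380),interpolation=cv2.INTER_CUBIC)]
cv2.imwrite("pics/c3.png",np.hstack(C))
```

```text
463 s [-0.0404 -0.0232 -0.0182 -0.0153 -0.0135]
y ext [-0.0263 -0.0255  0.0255  0.0273] z [0.1532 0.1568 0.1646 0.1807]
```

View pics/c3.png

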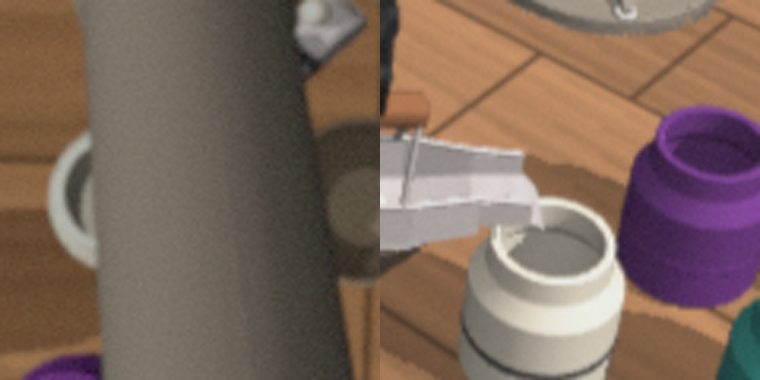

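The lip hovers over the near part of the mouth: lip tip at about (540,225) and mouth at about (555,240) in the crop's right half. By depth it is centred sideways, with its tip 13 mm short of the mouth centre. I'll lower gently, and meanwhile check the tilt against joint ranges.

```bash
python3 -m crank '[[[0,0,0.3],[0,0,0]],[[0,0,0.7],[0,0,0]],[[0,0,0.9],[0,0,0]],[[0,0,0.7],[0,0,0]],[[0,0,0.4],[0,0,0]]]'
python3 -m crank '[[[0,0,0.2],[0,0,0]],[[0,0,0],[0,0,0]],[[0,0,0],[0,0,0]]]'
python3 - <<'E'
from kin import *
from bench import monitor
o=monitor.get_obs(); q0=np.array(o['joints']); print(q0.round(3),np.round(o['tcp_pos'],4))
lo=np.array([-2.96,-.34,-1.41,.24,-1.37,.17,-2.96]);hi=np.array([2.96,2.1,1.46,2.44,4.51,1.92,2.96])
lip=np.array([.127,0,.0705])
for L3 in (.2,.3,.4):
    k=np.load(f"kin{L3}.npz"); p,s=k["p"],k["s"]; x0,R0=fk(p,s,q0); q=q0
    for deg in range(5,56,5):
        R=R0@Ro.from_rotvec([0,-np.radians(deg),0]).as_matrix(); Rn=R
        x=x0+R0@lip-R@lip
        f=least_squares(lambda q:np.r_[fk(p,s,q)[0]-x,(fk(p,s,q)[1]-R).ravel()*.3,(q-q0)*.003],q,bounds=(lo,hi)); q=f.x
        if deg%15==0 or deg==50: print(L3,deg,q.round(2),"z of tool x",R[2,0].round(2),"err",np.linalg.norm(fk(p,s,q)[0]-x).round(4),np.abs(fk(p,s,q)[1]-R).max().round(3))
E
```

```text
clock: 10.25
tcp_pos: [0.5658, 0.1606, 0.19]
orientation: [-1.236, -2.887, 0.002]
contact_force: [-0.1, -0.3, -2.4]
grip_width: 0.0209
gripper_force: 88.2
clock: 10.55
tcp_pos: [0.5667, 0.1608, 0.1895]
orientation: [1.236, 2.888, 0.0]
contact_force: [-0.7, -0.7, -3.2]
grip_width: 0.0204
gripper_force: 88.2
[-0.684  0.396  0.39   1.831 -0.181  0.949  0.547] [0.5667 0.1608 0.1895]
0.2 15 [-0.84  0.33  0.5   1.87  0.1   0.86  0.32] z of tool x -0.26 err 0.0 0.0
0.2 30 [-0.99  0.29  0.57  1.9   0.44  0.83  0.04] z of tool x -0.5 err 0.0 0.0
0.2 45 [-1.07  0.27  0.57  1.9   0.8   0.89 -0.26] z of tool x -0.71 err 0.0 0.0
0.2 50 [-1.09  0.27  0.55  1.9   0.9   0.93 -0.35] z of tool x -0.77 err 0.0 0.0
0.3 15 [-0.88  0.32  0.49  1.89  0.12  0.85  0.27] z of tool x -0.26 err 0.0 0.0
0.3 30 [-1.05  0.28  0.54  1.93  0.48  0.85 -0.08] z of tool x -0.5 err 0.0 0.0
0.3 45 [-1.17  0.29  0.52  1.95  0.81  0.94 -0.4 ] z of tool x -0.71 err 0.0 0.0
0.3 50 [-1.21  0.3   0.52  1.95  0.9   0.99 -0.5 ] z of tool x -0.77 err 0.0 0.0
0.4 15 [-0.92  0.3   0.48  1.92  0.14  0.85  0.21] z of tool x -0.26 err 0.0 0.0
0.4 30 [-1.11  0.27  0.5   1.96  0.5   0.87 -0.19] z of tool x -0.5 err 0.0 0.0
0.4 45 [-1.29  0.32  0.51  1.98  0.78  0.98 -0.53] z of tool x -0.71 err 0.0 0.0
0.4 50 [-1.35  0.36  0.53  1.98  0.85  1.03 -0.62] z of tool x -0.77 err 0.0 0.0
```

```bash
python3 -m crank '[[[0,0,0.2],[0,0,0]],[[0,0,0.1],[0,0,0]],[[0,0,0.1],[0,0,0]],[[0,0,0],[0,0,0]],[[0,0,0],[0,0,0]]]'
python3 -m crank '[[[0,0,0.05],[0,0,0]],[[0,0,0],[0,0,0]],[[0,0,0],[0,0,0]]]'
```

```text
clock: 11.05
tcp_pos: [0.5664, 0.1608, 0.1853]
orientation: [-1.236, -2.888, -0.0]
contact_force: [0.9, 0.9, -3.7]
grip_width: 0.0205
gripper_force: 88.2
clock: 11.35
tcp_pos: [0.5665, 0.1608, 0.1849]
orientation: [1.236, 2.888, 0.0]
contact_force: [0.7, 0.2, -2.8]
grip_width: 0.0208
gripper_force: 88.3
```

```bash
python3 -m crank '[[[0,0,0.06],[0,0,0]],[[0,0,0],[0,0,0]],[[0,0,0],[0,0,0]]]'
python3 -m crank '[[[0,0,0.06],[0,0,0]],[[0,0,0],[0,0,0]],[[0,0,0],[0,0,0]]]'
python3 -c "
from bench import monitor;o=monitor.get_obs();print(o['moment'],o['contact_force'],o['tcp_pos'])"
```

```text
clock: 11.65
tcp_pos: [0.5667, 0.1606, 0.1844]
orientation: [1.236, 2.888, 0.0]
contact_force: [0.5, -0.5, -0.3]
grip_width: 0.0201
gripper_force: 88.5
clock: 11.95
tcp_pos: [0.5669, 0.1605, 0.184]
orientation: [1.236, 2.887, 0.001]
contact_force: [0.9, -1.8, 1.8]
grip_width: 0.0203
gripper_force: 89.0
[-0.22283828  0.07343281  0.07832569] [ 0.8522686  -1.83097179  1.78714343] [0.56690065 0.16045026 0.18401112]
```

The force jump shows the spout now resting on the rim, with the lip about 10 mm inside the mouth. I'll tip about the lip, checking where the lip is.

```bash
cat > lip.py <<'E'
from bench import monitor
import numpy as np
from scipy.spatial.transform import Rotation as Ro
o=monitor.get_obs(); R=Ro.from_rotvec(o['orientation']).as_matrix(); L=R@[.127,0,.0705]+o['tcp_pos']
e=np.array([-.6905,.7233]); d=L[:2]-[.471,.2607]
print("LIP s,t,z mm",(np.r_[d@e,d@[e[1],-e[0]],L[2]]*1000).round(1),"tilt",np.degrees(np.arcsin(-R[2,0])).round(1),"roll",np.degrees(np.arcsin(R[2,1])).round(1),"t",o['clock'],"F",o['contact_force'].round(1))
E
python3 lip.py
python3 -m crank '[[[0.37,0,-0.70],[0,-0.05,0]],[[0.368,0,-0.626],[0,-0.05,0]],[[0.368,0,-0.626],[0,-0.05,0]],[[0.368,0,-0.626],[0,-0.05,0]],[[0.368,0,-0.626],[0,-0.05,0]]]' ; python3 lip.py
```

```text
LIP s,t,z mm [-11.8   0.3 113.4] tilt 0.0 roll 0.0 t 11.95 F [ 0.9 -1.8  1.8]
clock: 12.45
tcp_pos: [0.5508, 0.1768, 0.2132]
orientation: [1.143, 2.673, -0.145]
contact_force: [0.4, -0.2, -3.2]
grip_width: 0.0209
gripper_force: 88.2
LIP s,t,z mm [-10.3  -0.3 113.3] tilt 14.4 roll -0.0 t 12.45 F [ 0.4 -0.2 -3.2]
```

```bash
python3 -m crank '[[[0.38,0,-0.57],[0,-0.05,0]],[[0.38,0,-0.57],[0,-0.05,0]],[[0.39,0,-0.57],[0,-0.05,0]],[[0.39,0,-0.58],[0,-0.05,0]],[[0.39,0,-0.58],[0,-0.05,0]]]'>/dev/null ; python3 lip.py
python3 -m crank '[[[0.4,0,-0.58],[0,-0.05,0]],[[0.4,0,-0.58],[0,-0.05,0]],[[0.4,0,-0.58],[0,-0.05,0]],[[0.4,0,-0.58],[0,-0.05,0]],[[0.4,0,-0.58],[0,-0.05,0]]]'; python3 lip.py
```

```text
LIP s,t,z mm [-10.2  -0.2 110.6] tilt 28.7 roll -0.0 t 12.95 F [ 0.5 -0.1 -2.9]
clock: 13.45
tcp_pos: [0.5089, 0.2211, 0.246]
orientation: [0.953, 2.23, -0.375]
contact_force: [-1.2, -1.1, -3.0]
grip_width: 0.0202
gripper_force: 88.4
LIP s,t,z mm [-1.000e+01  1.000e-01  1.078e+02] tilt 43.0 roll 0.0 t 13.45 F [-1.2 -1.1 -3. ]
```

```bash
python3 -m crank '[[[0.368,0,-0.626],[0,-0.05,0]],[[0.29,0,-0.5],[0,-0.04,0]],[[0,0,0],[0,0,0]],[[0,0,0],[0,0,0]],[[0,0,0],[0,0,0]]]'>/dev/null
for i in 1 2 3 4; do python3 -m crank '[[[0,0,0],[0,0,0]],[[0,0,0],[0,0,0]],[[0,0,0],[0,0,0]],[[0,0,0],[0,0,0]],[[0,0,0],[0,0,0]]]'>/dev/null; python3 lip.py; done
python3 - <<'E'
from wr import *
p,d=optics.grab_frame("scene"); o,pw,dw,T,X=wrist()
C=[cv2.resize(p[120:320,310:480,::-1],(380,447),interpolation=cv2.INTER_CUBIC),cv2.resize(pw[:,120:520,::-1],(372,447))]
cv2.imwrite("pics/c4.png",np.hstack(C))
E
```

```text
LIP s,t,z mm [-11.3   0.  108.3] tilt 48.1 roll 0.0 t 14.45 F [ 0.5 -0.2 -2.4]
LIP s,t,z mm [-11.3   0.  108.3] tilt 48.1 roll -0.0 t 14.95 F [-0.2  0.2 -3.1]
LIP s,t,z mm [-11.3   0.  108.3] tilt 48.1 roll -0.0 t 15.45 F [-0.2  0.1 -2.3]
LIP s,t,z mm [-1.120e+01  1.000e-01  1.083e+02] tilt 48.1 roll 0.0 t 15.95 F [ 0.  -0.3 -3.5]
```

View pics/c4.png

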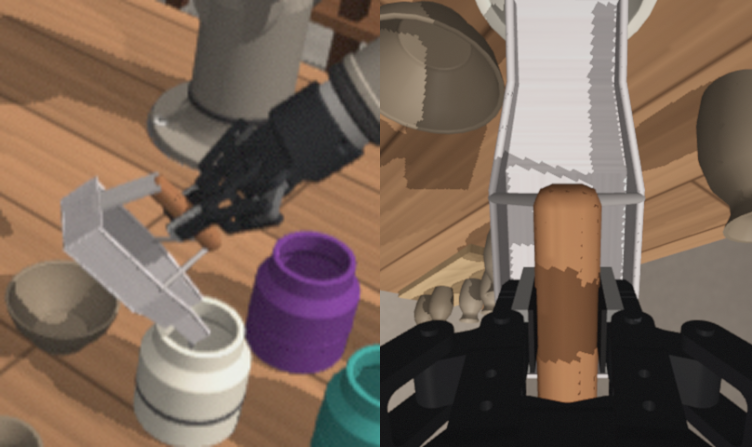

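The left half shows the spout at (205,330) inside the white jar's mouth, with the jar unmoved. The right half shows the front of the pan empty and no balls on the bench. The wrist force dropped from about 3.5 to 2.8 N, which fits five balls leaving. I'll tip 4° more and wait to be sure, then average the force.

```bash
python3 -m crank '[[[0.29,0,-0.5],[0,-0.04,0]],[[0.22,0,-0.38],[0,-0.03,0]],[[0,0,0],[0,0,0]],[[0,0,0],[0,0,0]],[[0,0,0],[0,0,0]]]'>/dev/null
for i in 1 2 3 4 5 6 7 8; do python3 -m crank '[[[0,0,0],[0,0,0]],[[0,0,0],[0,0,0]]]' | grep contact; done; python3 lip.py
```

```text
contact_force: [-0.3, -0.2, -2.9]
contact_force: [-0.3, -0.3, -3.1]
contact_force: [-0.2, -0.9, -3.0]
contact_force: [0.5, -0.4, -2.8]
contact_force: [-0.3, 0.6, -3.8]
contact_force: [-0.5, -0.3, -2.5]
contact_force: [-0.4, 0.6, -3.3]
contact_force: [0.3, -0.6, -3.3]
LIP s,t,z mm [-11.3  -0.  108.3] tilt 52.1 roll -0.0 t 18.15 F [ 0.3 -0.6 -3.3]
```

```bash
python3 -m crank '[[[-0.71,0,1.24],[0,0.1,0]],[[-0.71,0,1.24],[0,0.1,0]],[[-0.7,0,1.23],[0,0.1,0]],[[-0.69,0,1.22],[0,0.1,0]],[[-0.68,0,1.22],[0,0.1,0]]]'>/dev/null; python3 lip.py
python3 -m crank '[[[-0.67,0,1.21],[0,0.1,0]],[[-0.66,0,1.21],[0,0.1,0]],[[-0.65,0,1.21],[0,0.1,0]],[[-0.65,0,1.21],[0,0.1,0]],[[-0.06,0,0.11],[0,0.009,0]]]'>/dev/null; python3 lip.py
for i in 1 2 3 4 5 6 7 8; do python3 -m crank '[[[0,0,0],[0,0,0]]]' | grep contact; done; python3 lip.py
python3 - <<'E'
from wr import *
o,p,d,T,X=wrist(); np.savez("pics/w5.npz",p=p,T=T); p2,d2=optics.grab_frame("scene"); x,y=cv2.resize(p[180:420,200:440,::-1],(400,400)),cv2.resize(p2[150:270,330:450,::-1],(400,400),interpolation=cv2.INTER_CUBIC)
cv2.imwrite("pics/c5.png",np.hstack([x,y]))
w=np.load("pics/w3.npz")
for nm,(a,b,c,e) in dict(L=(262,300,262,285),R=(262,300,360,385)).items():
    for q,P,TT in (("full",w["p"],w["T"]),("now",p,T)): print(nm,q,np.median(P[a:b,c:e].reshape(-1,3),0),np.nanmin(TT[a:b,c:e,2]).round(4),np.nanmedian(TT[a:b,c:e,2]).round(4))
E
```

```text
LIP s,t,z mm [-1.130e+01  1.000e-01  1.138e+02] tilt 23.3 roll 0.1 t 18.65 F [-0.3  0.9 -2.8]
LIP s,t,z mm [-16.   -2.1 115.8] tilt 0.0 roll -0.2 t 19.15 F [-0.6 -0.7 -2.1]
contact_force: [-0.4, 0.1, -2.8]
contact_force: [-0.1, 0.0, -2.8]
contact_force: [0.3, 0.3, -2.9]
contact_force: [-0.2, -0.2, -2.8]
contact_force: [-0.3, -0.1, -2.7]
contact_force: [-0.3, 0.4, -2.8]
contact_force: [-0.1, -0.3, -3.5]
contact_force: [-0.3, -0.4, -3.6]
LIP s,t,z mm [-1.070e+01  1.000e-01  1.169e+02] tilt 0.1 roll 0.0 t 19.95 F [-0.3 -0.4 -3.6]
L full [200. 192. 190.] -0.1426 0.0694
L now [204. 197. 195.] -0.1426 0.0696
R full [144. 138. 128.] -0.1426 0.0545
R now [161. 154. 152.] -0.1426 0.0698
```

Run:
```python
from h import *
w=np.load("pics/w5.npz")["p"]; p,d=optics.grab_frame("scene")
x=cv2.resize(w[180:420,200:440,::-1],(380,380)); y=cv2.resize(p[160:280,280:410,::-1],(412,380),interpolation=cv2.INTER_CUBIC)
cv2.imwrite("pics/c6.png",np.hstack([x,y]))
```

```text
(no output)
```

View pics/c6.png

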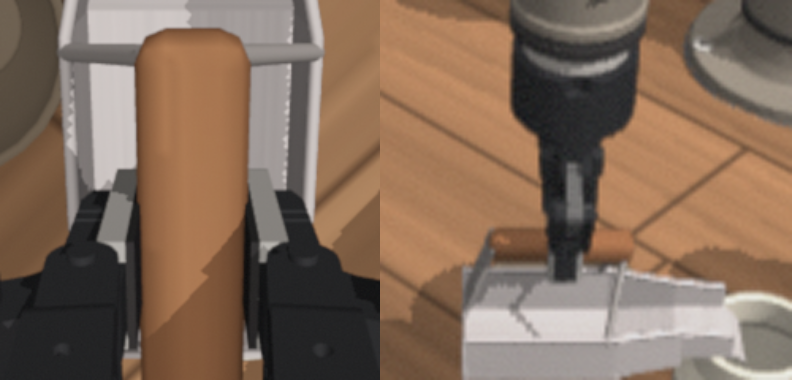

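The scene view now shows a bare pan (three balls were visible there before) and the wrist view shows no ball, so the scoop is empty. I'll lift out and carry it back to its clear spot.

```bash
python3 -m crank '[[[0,0,-0.5],[0,0,0]],[[0,0,-1],[0,0,0]],[[0,0,-1.2],[0,0,0]],[[0,0,-0.9],[0,0,0]],[[0,0,-0.4],[0,0,0]]]' >/dev/null; python3 lip.py
python3 -m crank '[[[-0.5,-0.52,0],[0,0,0]],[[-1,-1.04,0],[0,0,0]],[[-1.5,-1.56,0],[0,0,0]],[[-2,-2.08,0],[0,0,0]],[[-2,-2.08,0],[0,0,0]]]' >/dev/null
python3 -m crank '[[[-2,-2.08,0],[0,0,0]],[[-2,-2.08,0],[0,0,0]],[[-2,-2.08,0],[0,0,0]],[[-2,-2.08,0],[0,0,0]],[[-2,-2.08,0],[0,0,0]]]' >/dev/null
python3 -m crank '[[[-2,-2.08,0],[0,0,0]],[[-2,-2.08,0],[0,0,0]],[[-2,-2.08,0],[0,0,0]],[[-2,-2.08,0],[0,0,0]],[[-2,-2.08,0],[0,0,0]]]' >/dev/null
python3 -m crank '[[[-2,-2.08,0],[0,0,0]],[[-1.5,-1.56,0],[0,0,0]],[[-1,-1.04,0],[0,0,0]],[[-0.5,-0.52,0],[0,0,0]],[[0,0,0],[0,0,0]]]'
```

```text
LIP s,t,z mm [-11.2   1.  158.6] tilt 0.1 roll 0.1 t 20.6 F [ 0.7  0.2 -3.6]
clock: 22.6
tcp_pos: [0.5455, -0.301, 0.2275]
orientation: [1.238, 2.887, -0.001]
contact_force: [-0.1, 0.2, -2.6]
grip_width: 0.0208
gripper_force: 88.6
```

```bash
python3 -m crank '[[[0,0,1],[0,0,0]],[[0,0,2],[0,0,0]],[[0,0,3],[0,0,0]],[[0,0,3],[0,0,0]],[[0,0,3],[0,0,0]]]' >/dev/null
python3 -m crank '[[[0,0,1.5],[0,0,0]],[[0,0,0.9],[0,0,0]],[[0,0,0.5],[0,0,0]],[[0,0,0.2],[0,0,0]],[[0,0,0],[0,0,0]]]'
python3 -m crank '[[[0,0,0.1],[0,0,0]],[[0,0,0.1],[0,0,0]],[[0,0,0],[0,0,0]],[[0,0,0],[0,0,0]]]'
python3 lip.py
```

```text
clock: 23.6
tcp_pos: [0.5469, -0.3005, 0.0776]
orientation: [1.235, 2.886, -0.0]
contact_force: [-0.0, -0.5, -2.1]
grip_width: 0.0202
gripper_force: 88.4
clock: 24.0
tcp_pos: [0.5464, -0.3002, 0.075]
orientation: [1.236, 2.887, -0.0]
contact_force: [0.4, -0.5, -2.7]
grip_width: 0.0206
gripper_force: 88.4
LIP s,t,z mm [-330.8 -332.7    4.3] tilt 0.1 roll 0.0 t 24.0 F [ 0.4 -0.5 -2.7]
```

```bash
python3 -m crank '[[[0,0,0.1],[0,0,0]],[[0,0,0.1],[0,0,0]],[[0,0,0],[0,0,0]],[[0,0,0],[0,0,0]]]' | grep -E "tcp|contact"
python3 -m crank '[[[0,0,0.07],[0,0,0]],[[0,0,0],[0,0,0]],[[0,0,0],[0,0,0]]]'| grep -E "tcp|contact"
python3 -m crank '[[[0,0,0.05],[0,0,0]],[[0,0,0],[0,0,0]],[[0,0,0],[0,0,0]]]'| grep -E "tcp|contact"
```

```text
tcp_pos: [0.5463, -0.3002, 0.0727]
contact_force: [0.1, 0.3, -1.7]
tcp_pos: [0.5463, -0.3003, 0.0722]
contact_force: [-0.9, 0.6, -1.2]
tcp_pos: [0.5463, -0.3004, 0.0721]
contact_force: [-2.3, 0.3, 5.8]
```

```bash
python3 -m crank '[[[0,0,0],[0,0,0]],[[0,0,0],[0,0,0]]]' 0 20 | grep -E "contact|grip"
python3 -m crank '[[[0,0,0],[0,0,0]],[[0,0,0],[0,0,0]],[[0,0,0],[0,0,0]],[[0,0,0],[0,0,0]],[[0,0,0],[0,0,0]]]' 7 20
python3 -m crank '[[[0,0,-0.5],[0,0,0]],[[0,0,-1],[0,0,0]],[[0,0,-2],[0,0,0]],[[0,0,-3],[0,0,0]],[[0,0,-3],[0,0,0]]]' >/dev/null
python3 -m crank '[[[0,0,-3],[0,0,0]],[[0,0,-3],[0,0,0]],[[0,0,-2],[0,0,0]],[[0,0,-1],[0,0,0]],[[0,0,0],[0,0,0]]]'
python3 - <<'E'
from wr import *
o,p,d,T,X=wrist()
k=X[(X[...,2]>.085)&(X[...,2]<.11)&(d>0)]; k=k[np.hypot(k[:,0]-.547,k[:,1]+.3)<.08]
print("handle",cv2.minAreaRect(k[:,:2].astype(np.float32)*1000),np.percentile(k[:,2],[5,50,95]))
cv2.imwrite("pics/wend.png",p[:,:,::-1])
pt,dt=optics.grab_frame("top"); cv2.imwrite("pics/tend.png",pt[:,:,::-1]); Y=cloud("top",dt)
S=Y[205:300,185:280].reshape(-1,3); t=S[(S[:,2]>.118)&(S[:,2]<.132)]; print("rim",circ(t[:,:2]),len(t))
inn=Y[235:270,212:250]; q=inn[np.hypot(inn[...,0]-.47,inn[...,1]-.261)<.03]; print("inside z pct",np.percentile(q[:,2],[5,25,50,75,90,95,99]).round(3))
b=np.load("pics/top.npz"); B=cloud("top",b["d"]); dz=(abs(Y[...,2]-B[...,2])>.012)&(dt>0)&(b["d"]>0); n,l,st,c=cv2.connectedComponentsWithStats(dz.astype(np.uint8)); print([(st[i].tolist()) for i in range(1,n) if st[i,4]>15])
E
```

```text
contact_force: [-3.0, 0.6, 6.1]
grip_width: 0.0206
gripper_force: 89.5
clock: 25.7
tcp_pos: [0.5463, -0.3002, 0.0715]
orientation: [1.236, 2.887, -0.001]
contact_force: [-0.5, -0.7, 0.5]
grip_width: 0.0699
gripper_force: 0.0
clock: 26.7
tcp_pos: [0.5467, -0.3005, 0.2583]
orientation: [1.235, 2.885, -0.0]
contact_force: [0.5, -0.6, -0.1]
grip_width: 0.0697
gripper_force: 0.0
handle ((546.0903930664062, -301.2789306640625), (23.451725006103516, 93.4052734375), 44.1587028503418) [0.09406529 0.0982968  0.09988444]
rim (array([0.4692439 , 0.26084861]), np.float64(0.03958581853482471)) 386
inside z pct [0.006 0.008 0.009 0.011 0.014 0.018 0.028]
[[307, 0, 8, 5, 16], [252, 125, 382, 355, 38813], [445, 202, 43, 31, 175], [469, 218, 24, 23, 55], [488, 222, 13, 13, 22], [474, 230, 16, 18, 32], [229, 236, 8, 8, 45], [427, 238, 17, 17, 39], [442, 248, 31, 22, 52], [215, 256, 14, 11, 85], [0, 320, 50, 45, 1170], [0, 384, 108, 96, 6126]]
```

Run:
```python
from wr import *
o,p,d,T,X=wrist(); w=np.load("pics/w1.npz")
m=optics.camera_model("wrist"); f=240/np.tan(np.radians(m["vertical_fov"]/2)); v,u=np.mgrid[:480,:640]; D=w["d"]
P=np.stack([(u-m["cx"])/f*D,(v-m["cy"])/f*D,D],-1); H=m["hand_eye"]; X0=(P@H[:3,:3].T+H[:3,3])@Ro.from_rotvec(w["ro"]).as_matrix().T+w["tp"]
a=np.radians(133.8); e=np.array([np.cos(a),np.sin(a)]); l=np.array([e[1],-e[0]])
for nm,Y,c,dd in (("before",X0,[.547,-.299],D),("now",X,[.5461,-.3008],d)):
    s=(Y[...,:2]-c)@e-.017; t=(Y[...,:2]-c)@l; k=(s>-.076)&(s<.015)&(abs(t)<.029)&(abs(t)>.014)&(dd>0)
    z=Y[k][:,2]; print(nm,k.sum(),"frac z .010-.03:",((z>.010)&(z<.03)).mean().round(3),"pct",np.percentile(z,[5,25,50,75,95]).round(4))
b=np.load("pics/scene.npz"); ps,ds=optics.grab_frame("scene"); B=cloud("scene",b["d"]);Y=cloud("scene",ds)
dz=(abs(ds-b["d"])>.008)&(ds>0)&(b["d"]>0); n,lb,st,c=cv2.connectedComponentsWithStats(dz.astype(np.uint8)); print([(st[i].tolist(),Y[lb==i].mean(0).round(3).tolist()) for i in range(1,n) if st[i,4]>12])
```

```text
before 13454 frac z .010-.03: 0.078 pct [0.0017 0.3075 0.3152 0.3203 0.324 ]
now 15444 frac z .010-.03: 0.0 pct [0.0015 0.3309 0.3388 0.3441 0.3487]
[([8, 0, 7, 9, 25], [0.396, -1.765, 0.217]), ([16, 0, 7, 4, 14], [0.362, -1.765, 0.218]), ([26, 0, 11, 7, 28], [0.319, -1.761, 0.207]), ([37, 0, 9, 6, 14], [0.279, -1.76, 0.2]), ([55, 0, 35, 34, 221], [0.183, -1.688, 0.155]), ([63, 0, 6, 7, 19], [0.175, -1.762, 0.175]), ([80, 0, 560, 210, 38237], [-0.738, -0.613, -0.108]), ([119, 0, 11, 7, 25], [-0.107, -1.761, 0.12]), ([512, 0, 31, 40, 375], [-1.492, -0.358, 0.07]), ([521, 0, 119, 80, 3759], [-1.771, -0.08, 0.02]), ([46, 3, 13, 10, 39], [0.238, -1.764, 0.171]), ([37, 4, 8, 12, 22], [0.28, -1.764, 0.174]), ([18, 6, 7, 14, 30], [0.369, -1.763, 0.173]), ([20, 9, 23, 21, 113], [0.337, -1.761, 0.151]), ([50, 11, 10, 8, 31], [0.234, -1.767, 0.138]), ([290, 10, 7, 6, 18], [-0.551, -1.076, 0.133]), ([0, 13, 21, 23, 80], [0.442, -1.737, 0.147]), ([57, 12, 14, 18, 47], [0.276, -1.592, 0.164]), ([5, 15, 15, 12, 34], [0.411, -1.765, 0.155]), ([89, 14, 6, 11, 23], [0.116, -1.676, 0.113]), ([33, 17, 
[... 6104 characters left out ...]
3], [1.115, -0.788, -0.749]), ([42, 388, 5, 6, 13], [1.079, -0.743, -0.749]), ([2, 396, 8, 6, 13], [1.189, -0.813, -0.752]), ([49, 402, 6, 8, 22], [1.09, -0.667, -0.75]), ([1, 406, 11, 9, 17], [1.205, -0.766, -0.747]), ([37, 407, 8, 6, 13], [1.121, -0.683, -0.752]), ([14, 410, 5, 7, 16], [1.186, -0.735, -0.753]), ([32, 412, 5, 9, 14], [1.151, -0.674, -0.752]), ([88, 412, 7, 6, 14], [1.013, -0.535, -0.749]), ([634, 417, 6, 6, 13], [-0.284, 0.872, -0.747]), ([68, 422, 8, 7, 16], [1.077, -0.553, -0.751]), ([80, 426, 5, 8, 13], [1.059, -0.505, -0.749]), ([98, 432, 7, 8, 19], [1.028, -0.438, -0.749]), ([17, 437, 8, 8, 14], [1.219, -0.619, -0.751]), ([600, 461, 7, 8, 17], [-0.035, 0.845, -0.748])]
```

The scoop lies flat and empty, with its handle at the same height as at the start. The jar hasn't moved, balls show inside it, and nothing new lies on the bench. I'm handing in.

```bash
python3 -c "
from bench import r
print(r.hand_in())"
```

```text
the job is handed in; nothing more can be done
None
```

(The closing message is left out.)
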